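# Pyramid of painted housings and their cap basket

## Task

Finish the pyramid of white housings on the wooden cradle: saddle two of the three loose ones in the two gaps of the base row and the third on top between those two, all lined up with the base row, each set down gently and not dropped, the base row staying as it is. When the pyramid stands, hang the basket of end caps by its handle on both prongs of the double hook, in their dips. Leave everything else on the bench where it is.

Things in the scene. Friction and masses are not known exactly. Their poses are not given: they have to be found in the camera images.
- cradle: fixed wooden drying cradle: board 130 mm (x) by 232 mm (y), 16 mm thick, with four half-round dowels along x (13 mm high) that part three places 64 mm apart along y; each holds one housing of the base row, lying along the cradle's x. Origin: centre of its underside
- gap_left (a point): point on the cradle, where the middle of a housing's axis comes to lie when it is saddled in the gap between the base_left and base_mid housings, 97 mm above the table; axes as the cradle's
- gap_right (a point): the same for the gap between base_mid and base_right, 64 mm from gap_left. Neighbouring housings touch or nearly touch at their drums, but 32 mm are free between their waists: open the fingers only a little to release there
- apex (a point): where the middle of the top housing's axis comes to lie, saddled between the two of the second layer, 148 mm above the table; axes as the cradle's
- base_left: one of the three housings of the base row, already in the cradle (left; left is the cradle's +y side), the same shape as housing1; origin mid-axis, 46 mm above the table
- base_mid: one of the three housings of the base row, already in the cradle (mid; left is the cradle's +y side), the same shape as housing1; origin mid-axis, 46 mm above the table
- base_right: one of the three housings of the base row, already in the cradle (right; left is the cradle's +y side), the same shape as housing1; origin mid-axis, 46 mm above the table
- housing1: loose white painted metal housing shaped like a dumbbell, 110 mm long, lying: two drums of 60 mm diameter and 28 mm length at its ends, joined by a waist of 32 mm diameter and 54 mm length (grip it there, across); 250 g. Origin: middle of its axis (30 mm above what it lies on); x runs along its axis; it may roll about x; it lies on the bench
- housing2: loose housing on the bench, the same as housing1 and interchangeable with it
- housing3: loose housing on the bench, the same as housing1 and interchangeable with it
- basket: open dark steel basket holding black end caps, 66 mm (x) by 116 mm (y), 45 mm high, with a rigid upright bail handle: a round bar of 8 mm diameter along y, 113 mm wide between its uprights' axes, the bar's axis 130 mm above the underside; 180 g. Origin: centre of its underside, z up
- basket_bar (a point): middle of the bail's bar, 130 mm above the basket's underside; y along the bar
- bracket: fixed grey stand on the bench with a post and a double hook: two steel prongs of 8 mm diameter, 70 mm apart along y, that run 106 mm from the post towards the stand's -x about 200 mm above the table, dip 12 mm in a V 75 mm from the post and end in upturned tips (top at 220 mm). Origin: under the post's front face
- hook_seat (a point): between the two prongs, where the middle of the basket's bar comes to rest when it hangs in both dips, 196 mm above the table, 75 mm from the post; the bar then lies along this y axis
- pot1: bystander: small black pot, 44 mm diameter, 45 mm high; origin under its centre
- pot2: bystander: the same kind of black pot
- tube: bystander: upright aluminium cylinder, 44 mm diameter, 100 mm high; origin under its centre
- tape: bystander: cardboard ring lying flat, 90 mm diameter, 25 mm high
- brush: bystander: brush, 170 mm long, lying along its x
- casing: bystander: white sheet-metal casing, 120 by 80 by 68 mm; origin under its centre

How it is judged:
On the way, in this order (a step that is already met when the one before it is completed fails the run):
1. one housing lies saddled in a gap of the base row, released ((((x of housing1 in the frame of gap_left between -0.018 and 0.018 m and y of housing1 in the frame of gap_left between -0.009 and 0.009 m and z of housing1 in the frame of gap_left between -0.009 and 0.009 m and angle between the x axis of housing1 and the x axis of cradle, either way round below 0.15 rad and linear speed of housing1 below 0.05 m/s) or (x of housing2 in the frame of gap_left between -0.018 and 0.018 m and y of housing2 in the frame of gap_left between -0.009 and 0.009 m and z of housing2 in the frame of gap_left between -0.009 and 0.009 m and angle between the x axis of housing2 and the x axis of cradle, either way round below 0.15 rad and linear speed of housing2 below 0.05 m/s) or (x of housing3 in the frame of gap_left between -0.018 and 0.018 m and y of housing3 in the frame of gap_left between -0.009 and 0.009 m and z of housing3 in the frame of gap_left between -0.009 and 0.009 m and angle between the x axis of housing3 and the x axis of cradle, either way round below 0.15 rad and linear speed of housing3 below 0.05 m/s)) or ((x of housing1 in the frame of gap_right between -0.018 and 0.018 m and y of housing1 in the frame of gap_right between -0.009 and 0.009 m and z of housing1 in the frame of gap_right between -0.009 and 0.009 m and angle between the x axis of housing1 and the x axis of cradle, either way round below 0.15 rad and linear speed of housing1 below 0.05 m/s) or (x of housing2 in the frame of gap_right between -0.018 and 0.018 m and y of housing2 in the frame of gap_right between -0.009 and 0.009 m and z of housing2 in the frame of gap_right between -0.009 and 0.009 m and angle between the x axis of housing2 and the x axis of cradle, either way round below 0.15 rad and linear speed of housing2 below 0.05 m/s) or (x of housing3 in the frame of gap_right between -0.018 and 0.018 m and y of housing3 in the frame of gap_right between -0.009 and 0.009 m and z of housing3 in the frame of gap_right between -0.009 and 0.009 m and angle between the x axis of housing3 and the x axis of cradle, either way round below 0.15 rad and linear speed of housing3 below 0.05 m/s))) and contact force between each of housing1, housing2, housing3 and the fingers below 0.2 N), for 0.1 s.
2. both gaps of the base row hold a housing, released (((x of housing1 in the frame of gap_left between -0.018 and 0.018 m and y of housing1 in the frame of gap_left between -0.009 and 0.009 m and z of housing1 in the frame of gap_left between -0.009 and 0.009 m and angle between the x axis of housing1 and the x axis of cradle, either way round below 0.15 rad and linear speed of housing1 below 0.05 m/s) or (x of housing2 in the frame of gap_left between -0.018 and 0.018 m and y of housing2 in the frame of gap_left between -0.009 and 0.009 m and z of housing2 in the frame of gap_left between -0.009 and 0.009 m and angle between the x axis of housing2 and the x axis of cradle, either way round below 0.15 rad and linear speed of housing2 below 0.05 m/s) or (x of housing3 in the frame of gap_left between -0.018 and 0.018 m and y of housing3 in the frame of gap_left between -0.009 and 0.009 m and z of housing3 in the frame of gap_left between -0.009 and 0.009 m and angle between the x axis of housing3 and the x axis of cradle, either way round below 0.15 rad and linear speed of housing3 below 0.05 m/s)) and ((x of housing1 in the frame of gap_right between -0.018 and 0.018 m and y of housing1 in the frame of gap_right between -0.009 and 0.009 m and z of housing1 in the frame of gap_right between -0.009 and 0.009 m and angle between the x axis of housing1 and the x axis of cradle, either way round below 0.15 rad and linear speed of housing1 below 0.05 m/s) or (x of housing2 in the frame of gap_right between -0.018 and 0.018 m and y of housing2 in the frame of gap_right between -0.009 and 0.009 m and z of housing2 in the frame of gap_right between -0.009 and 0.009 m and angle between the x axis of housing2 and the x axis of cradle, either way round below 0.15 rad and linear speed of housing2 below 0.05 m/s) or (x of housing3 in the frame of gap_right between -0.018 and 0.018 m and y of housing3 in the frame of gap_right between -0.009 and 0.009 m and z of housing3 in the frame of gap_right between -0.009 and 0.009 m and angle between the x axis of housing3 and the x axis of cradle, either way round below 0.15 rad and linear speed of housing3 below 0.05 m/s)) and contact force between each of housing1, housing2, housing3 and the fingers below 0.2 N), for 0.1 s.
3. the third housing lies on top, released (all of step 2 and ((x of housing1 in the frame of apex between -0.018 and 0.018 m and y of housing1 in the frame of apex between -0.009 and 0.009 m and z of housing1 in the frame of apex between -0.009 and 0.009 m and angle between the x axis of housing1 and the x axis of cradle, either way round below 0.15 rad and linear speed of housing1 below 0.05 m/s) or (x of housing2 in the frame of apex between -0.018 and 0.018 m and y of housing2 in the frame of apex between -0.009 and 0.009 m and z of housing2 in the frame of apex between -0.009 and 0.009 m and angle between the x axis of housing2 and the x axis of cradle, either way round below 0.15 rad and linear speed of housing2 below 0.05 m/s) or (x of housing3 in the frame of apex between -0.018 and 0.018 m and y of housing3 in the frame of apex between -0.009 and 0.009 m and z of housing3 in the frame of apex between -0.009 and 0.009 m and angle between the x axis of housing3 and the x axis of cradle, either way round below 0.15 rad and linear speed of housing3 below 0.05 m/s))), for 0.1 s.
4. the basket hangs by its bar on both prongs, released (x of basket_bar in the frame of hook_seat between -0.028 and 0.028 m and y of basket_bar in the frame of hook_seat between -0.022 and 0.022 m and z of basket_bar in the frame of hook_seat between -0.014 and 0.014 m and angle between basket's own z axis and vertical below 0.25 rad and linear speed of basket below 0.15 m/s and contact force between basket and the fingers below 0.2 N), for 0.1 s.
At the end, for the whole second after the job is handed in: Loose housings rest in both gaps and on top (18 mm along, 9 mm across and in height, 0.15 rad), base housings in their places (25 mm along, 9 mm across); the basket hangs nearly still, level within 0.25 rad, bar in the dips of both prongs (28 mm along prongs, 22 mm along bar, 14 mm in height) (all of step 4 and ((x of housing1 in the frame of gap_left between -0.018 and 0.018 m and y of housing1 in the frame of gap_left between -0.009 and 0.009 m and z of housing1 in the frame of gap_left between -0.009 and 0.009 m and angle between the x axis of housing1 and the x axis of cradle, either way round below 0.15 rad and linear speed of housing1 below 0.05 m/s) or (x of housing2 in the frame of gap_left between -0.018 and 0.018 m and y of housing2 in the frame of gap_left between -0.009 and 0.009 m and z of housing2 in the frame of gap_left between -0.009 and 0.009 m and angle between the x axis of housing2 and the x axis of cradle, either way round below 0.15 rad and linear speed of housing2 below 0.05 m/s) or (x of housing3 in the frame of gap_left between -0.018 and 0.018 m and y of housing3 in the frame of gap_left between -0.009 and 0.009 m and z of housing3 in the frame of gap_left between -0.009 and 0.009 m and angle between the x axis of housing3 and the x axis of cradle, either way round below 0.15 rad and linear speed of housing3 below 0.05 m/s)) and ((x of housing1 in the frame of gap_right between -0.018 and 0.018 m and y of housing1 in the frame of gap_right between -0.009 and 0.009 m and z of housing1 in the frame of gap_right between -0.009 and 0.009 m and angle between the x axis of housing1 and the x axis of cradle, either way round below 0.15 rad and linear speed of housing1 below 0.05 m/s) or (x of housing2 in the frame of gap_right between -0.018 and 0.018 m and y of housing2 in the frame of gap_right between -0.009 and 0.009 m and z of housing2 in the frame of gap_right between -0.009 and 0.009 m and angle between the x axis of housing2 and the x axis of cradle, either way round below 0.15 rad and linear speed of housing2 below 0.05 m/s) or (x of housing3 in the frame of gap_right between -0.018 and 0.018 m and y of housing3 in the frame of gap_right between -0.009 and 0.009 m and z of housing3 in the frame of gap_right between -0.009 and 0.009 m and angle between the x axis of housing3 and the x axis of cradle, either way round below 0.15 rad and linear speed of housing3 below 0.05 m/s)) and ((x of housing1 in the frame of apex between -0.018 and 0.018 m and y of housing1 in the frame of apex between -0.009 and 0.009 m and z of housing1 in the frame of apex between -0.009 and 0.009 m and angle between the x axis of housing1 and the x axis of cradle, either way round below 0.15 rad and linear speed of housing1 below 0.05 m/s) or (x of housing2 in the frame of apex between -0.018 and 0.018 m and y of housing2 in the frame of apex between -0.009 and 0.009 m and z of housing2 in the frame of apex between -0.009 and 0.009 m and angle between the x axis of housing2 and the x axis of cradle, either way round below 0.15 rad and linear speed of housing2 below 0.05 m/s) or (x of housing3 in the frame of apex between -0.018 and 0.018 m and y of housing3 in the frame of apex between -0.009 and 0.009 m and z of housing3 in the frame of apex between -0.009 and 0.009 m and angle between the x axis of housing3 and the x axis of cradle, either way round below 0.15 rad and linear speed of housing3 below 0.05 m/s)) and y of base_left in the frame of cradle between 0.055 and 0.073 m and z of each of base_left, base_mid, base_right in the frame of cradle below 0.055 m and x of base_left in the frame of cradle between -0.025 and 0.025 m and y of base_mid in the frame of cradle between -0.009 and 0.009 m and x of base_mid in the frame of cradle between -0.025 and 0.025 m and y of base_right in the frame of cradle between -0.073 and -0.055 m and x of base_right in the frame of cradle between -0.025 and 0.025 m); the robot touches nothing.
It fails at once if a bystander (pot, tube, cardboard ring, brush, casing) moved more than 40 mm (distance of any of pot1, pot2, tube, tape, brush, casing from where it was at the start of the episode above 0.04 m).
It fails at once if a housing slammed or pressed hard on another (over 80 N) (contact force between any of housing1, housing2, housing3 and base_left above 80 N or contact force between any of housing1, housing2, housing3 and base_mid above 80 N or contact force between any of housing1, housing2, housing3 and base_right above 80 N or contact force between housing1 and housing2 above 80 N or contact force between any of housing1, housing2 and housing3 above 80 N).
It fails at once if a loose housing dropped: moving faster than 0.5 m/s while not held ((contact force between housing1 and the fingers below 0.2 N and linear speed of housing1 above 0.5 m/s) or (contact force between housing2 and the fingers below 0.2 N and linear speed of housing2 above 0.5 m/s) or (contact force between housing3 and the fingers below 0.2 N and linear speed of housing3 above 0.5 m/s)).
It fails at once if the basket tipped over (more than 1 rad) (angle between basket's own z axis and vertical above 1 rad).
It also fails if it takes over 72 s, if anything falls off the work surface, if the arm or the gripper's body presses on something with over 40 N, if the wrist force passes 120 N, or if a joint passes its speed limit or range.

## Robot

A 6-joint arm with a two-finger parallel gripper is mounted at the origin on the work surface. World frame = base frame: x ahead of the robot, y to its left, z up, the work surface at z = 0. Lengths are in m, angles in rad, forces in N, time in s.
With the tool pointing down it reaches from about 0.25 to 0.775 m from the base axis. Payload 4 kg.
Tool frame: the origin (TCP) lies at the very end of the fingers, on their centre line; the grasp point (between the pads) lies 19 mm behind it; z points along the fingers, y is the direction in which the jaws open and shut (so a half turn about z gives the same grasp; the last joint's range is limited). The gripper opens to 94 mm and grips with 3 to 60 N. Pads are 16 mm wide; open, the fingers measure 119 mm over their backs; the gripper's body (75 mm by 177 mm) begins 78 mm behind the grasp point.
Start: joints at [1.111, 0.087, 1.371, -0, 1.684, -0.103], TCP at [0.192, 0.515, 0.206] pointing down, gripper open.
Joint ranges: [-3.1, 3.1], [-0.76, 2.03], [0.27, 2.55], [-1.08, 4.22], [0.17, 2.65], [-2.57, 2.57]. Speed limits (rad/s): [2.79, 2.79, 3.14, 3.14, 3.14, 3.14].

## Interface

Orientations are given as [roll, pitch, yaw] about the fixed x, y, z axes, in that order (R = Rz(yaw) Ry(pitch) Rx(roll)).
In Python, from bench import robot, snapshot, calibration gives the robot as it stands. The module is installed in compiled form; this text tells all that it offers.
- The arm moves only by the tool servo_tool, never from a script. Its argument "series" is text: rows parted by semicolons, each of 5 numbers parted by spaces: the closure, from -1 (fully open) to 1 (shut), then the shift along the tool's x, y, z in cm, then the turn about the tool's z in rad. A call has 1 to 20 rows; each row is the pose to reach, as a shift and turn from the pose commanded when the call began, along the tool's axes at that moment; what a row does not reach only later rows make up. A row lasts 1/12 s, in which the tool goes at most 41.7 mm and 7.16 degrees, less where a joint would pass 70% of its speed; a pose out of reach is approached as far as the arm can. A call with a gripper value outside its range is refused whole. The fingers move at their own pace and stop on an object; the grip force is fixed at half the most. Time passes only in rows, so rows that repeat a pose let the fingers close. It gives the time, the measured TCP pose, the force and the opening at its end, in the units of the state.
- robot.get_obs(): the state, without advancing time (a new reading comes with each control period).
- snapshot(name): name is "side" or "top"; returns (picture, depth): 400x640x3 uint8, red, green, blue; 400x640 float32, m along the optical axis (not along the pixel's ray), 0 where there is no reading.
- calibration(name): a dict with "fx", "fy", "cx", "cy" (pixels), "rvec" (rotation vector, rad) and "tvec" (3), from world to camera coordinates, as OpenCV has them. Camera axes: x right, y down, z forward; pixel columns grow to the right and rows downward; lengths in m; the calibration is good to about 2 mm. A picture is of the moment at which its call begins. calibration takes no time and is no camera call.
- robot.close_job(): hands the job in, once; it reports no verdict.
The state is a dict: "time": time; "joint_positions": joint angles; "qvel": joint speeds; "joint_torque": joint torques, N m; "tool_pos": TCP position; "ee_rot": TCP orientation; "wrist_force": force on the tool from outside, world axes, zero at the start; "wrist_torque": the same for the moment, N m; "width": finger opening in m.
Only numpy, scipy, OpenCV 4.12 (cv2) and the standard library are available. Lean on these libraries where they do the work, as an engineer would, in place of code of your own. Each camera call takes 0.05 s, during which the arm holds its last target. There are 200 camera calls.

## Working session

There is one attempt and no reset: what is moved stays moved. The work goes in short steps, Python scripts to look and compute and a tool call to move; the robot and the scene stay as the last step left them, time stands still between calls to the robot, and variables do not carry over. Pictures are saved under pics/ and viewed, about 8 in all and at most 12, crops included, and the job is handed in when it is done.

Besides the shell and the picture viewer there is one more tool, called after "Request:" in YAML: its name, and indented under it one key for each argument. servo_tool: Moves the arm, as the interface text tells. Its arguments: {"type":"object","properties":{"series":{"type":"string"}},"required":["series"]}

```bash
mkdir -p pics
cat > h.py <<'E'
import numpy as np, cv2
from bench import robot, snapshot, calibration
def cam(n):
    c=calibration(n); K=np.array([[c['fx'],0,c['cx']],[0,c['fy'],c['cy']],[0,0,1.]])
    R=cv2.Rodrigues(np.array(c['rvec'],float))[0]; return K,R,np.array(c['tvec'],float).ravel()
def cloud(n,d):
    K,R,t=cam(n); v,u=np.mgrid[:d.shape[0],:d.shape[1]]
    p=np.stack([(u-K[0,2])/K[0,0]*d,(v-K[1,2])/K[1,1]*d,d],-1)
    return (p-t)@R      # world points per pixel
def ray(n,u,v,z):
    K,R,t=cam(n); o=-R.T@t; r=R.T@np.linalg.solve(K,[u,v,1]); return o+r*(z-o[2])/r[2]
def proj(n,P):
    K,R,t=cam(n); q=K@(R@np.asarray(P)+t); return q[:2]/q[2]
E
python3 - <<'E'
from h import *
for n in('top','side'):
    im,d=snapshot(n); cv2.imwrite(f'pics/{n}0.png',im[:,:,::-1]); np.save(n+'0.npy',d)
    K,R,t=cam(n); print(n,K[0,0],-R.T@t,R[2],(d>0).mean())
print(robot.get_obs())
E
```

```text
top 435.9691685207563 [ 0.48603746 -0.03471118  1.64832887] [ 0.07589893  0.01038382 -0.99706145] 0.9959296875
side 395.51675373600324 [0.11097529 0.42533246 0.93054421] [ 0.45161822 -0.44934984 -0.7707955 ] 0.99595703125
{'time': 0.1, 'joint_positions': array([ 1.11090675e+00,  8.78998038e-02,  1.37208579e+00,  4.80255806e-06,
        1.68359800e+00, -1.03117309e-01]), 'qvel': array([-0.00126495, -0.00296843, -0.00281103,  0.00037062,  0.00087953,
       -0.00137585]), 'joint_torque': array([ 1.89445767e-03, -3.41252232e+01, -3.03300834e+01,  7.19086896e-02,
        3.04735755e-02, -1.02616309e-04]), 'tool_pos': array([0.19188202, 0.51492143, 0.20441979]), 'ee_rot': array([-3.13961278e+00, -2.09684179e-04,  2.78482072e+00]), 'wrist_force': array([-0.86617838, -0.4272035 , -0.00599005]), 'wrist_torque': array([ 0.02957317, -0.01249151,  0.01333066]), 'width': 0.09406744707796406}
```

View pics/top0.png

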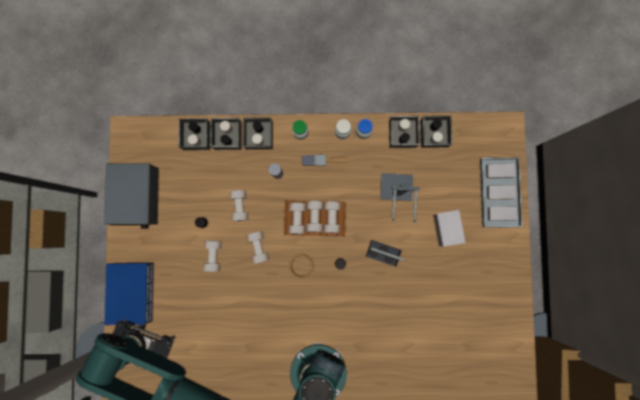

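View pics/side0.png

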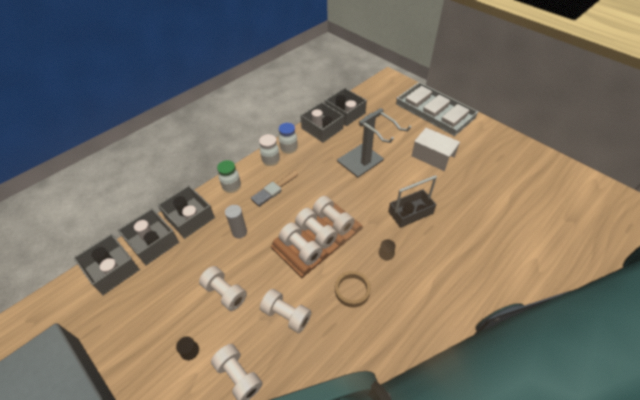

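The top view shows the loose housings at about (238,205), (212,256) and (257,247), the cradle at (315,218), the basket at (384,252) and the hook at (403,195). The side view shows the same objects at closer range.

Run:
```python
from h import *
roi={'top':dict(A=(238,205,14,22),B=(212,256,14,22),C=(257,247,14,22),cr=(315,218,36,24),bk=(384,252,24,18),hook=(402,197,26,28)),
 'side':dict(A=(221,287,27,27),B=(236,371,28,29),C=(285,310,29,24),cr=(316,233,50,45),bk=(412,200,30,32),hook=(372,142,42,38))}
for n in roi:
    im=cv2.imread(f'pics/{n}0.png'); d=np.load(n+'0.npy'); P=cloud(n,d)
    hsv=cv2.cvtColor(im,cv2.COLOR_BGR2HSV)
    # table check
    for k,(u,v,a,b) in roi[n].items():
        s=np.s_[max(0,v-b):v+b,max(0,u-a):u+a]; p=P[s].reshape(-1,3); S=hsv[s].reshape(-1,3)
        zt=np.percentile(p[:,2],3)
        m=(p[:,2]>0.02)&(S[:,1]<70)&(S[:,2]>120) if k in'ABC' else p[:,2]>0.02
        q=p[m]; 
        r=cv2.minAreaRect((q[:,:2]*1000).astype(np.float32))
        c=q[:,:2].mean(0); w,V=np.linalg.eigh(np.cov(q[:,:2].T))
        print(n,k,'zt%.3f'%zt,m.sum(),'mean',c.round(4),'zmax',q[:,2].max().round(3),'rect',np.round(r[0],1),np.round(r[1],1),'pcadeg',np.degrees(np.arctan2(V[1,1],V[0,1])).round(1))
    # base housings: top points z>0.06
    u,v,a,b=roi[n]['cr']; s=np.s_[v-b:v+b,u-a:u+a]; p=P[s].reshape(-1,3); q=p[p[:,2]>0.066]
    img=np.zeros((60,60),np.uint8)
    lab=cv2.kmeans(q[:,:2].astype(np.float32),3,None,(3,50,1e-6),5,cv2.KMEANS_PP_CENTERS)
    print(n,'base k',lab[2].round(4))
    S=hsv[s].reshape(-1,3)
    for nm,m in(('board',(p[:,2]>0.008)&(p[:,2]<.035)&(S[:,1]>60)),('all',p[:,2]>.008)):
        r=cv2.minAreaRect((p[m][:,:2]*1000).astype(np.float32)); print(nm,m.sum(),r)
    u,v,a,b=roi[n]['bk']; s=np.s_[v-b:v+b,u-a:u+a]; p=P[s].reshape(-1,3); 
    for lo,hi in((.02,.06),(.10,.15)):
        q=p[(p[:,2]>lo)&(p[:,2]<hi)]
        if len(q)>3:
            r=cv2.minAreaRect((q[:,:2]*1000).astype(np.float32)); print('bk',lo,len(q),q.mean(0).round(4),r)
    u,v,a,b=roi[n]['hook']; s=np.s_[v-b:v+b,u-a:u+a]; p=P[s].reshape(-1,3); q=p[(p[:,2]>.17)&(p[:,2]<.24)]
    l=cv2.kmeans(q[:,:2].astype(np.float32),2,None,(3,50,1e-6),5,cv2.KMEANS_PP_CENTERS)[1].ravel()
    print('hook',len(q)); 
    r=cv2.minAreaRect((q[:,:2]*1000).astype(np.float32)); print(r); print(q[np.argsort(q[:,0])][::max(1,len(q)//25)].round(3).tolist())
for n in('top','side'):
    im=cv2.imread(f'pics/{n}0.png'); 
    if n=='top': im=cv2.resize(im[140:290,180:480],None,fx=2.6,fy=2.6,interpolation=cv2.INTER_CUBIC); cv2.imwrite('pics/topc.png',im)
```

```text
top A zt-0.007 347 mean [0.6133 0.2882] zmax 1.648 rect [538.6 163.4] [394.4 112.1] pcadeg -153.8
top B zt-0.006 355 mean [0.43   0.3861] zmax 1.648 rect [430.2 189.9] [109.3 449.9] pcadeg 168.3
top C zt-0.006 347 mean [0.461  0.2181] zmax 1.648 rect [487.7 110.8] [110.9 282.2] pcadeg -156.6
top cr zt-0.006 1831 mean [0.5662 0.0116] zmax 1.648 rect [559.9  12.6] [229.3 142.7] pcadeg 88.9
top bk zt-0.007 231 mean [ 0.4366 -0.2327] zmax 1.648 rect [ 460.  -169.9] [272.7  66. ] pcadeg 74.1
top hook zt-0.008 348 mean [ 0.6246 -0.286 ] zmax 1.648 rect [ 554.4 -225.2] [159.1 372.2] pcadeg 125.0
top base k [[ 0.6099 -0.0203]
 [ 0.562   0.073 ]
 [ 0.5261 -0.0224]]
board 955 ((573.7862548828125, 12.850982666015625), (172.12876892089844, 258.44183349609375), 3.7473180294036865)
all 2168 ((571.9483032226562, 13.003189086914062), (173.1071319580078, 261.94866943359375), 0.7814751863479614)
bk 0.02 137 [ 0.434  -0.2403  0.0375] ((435.4559326171875, -240.67141723632812), (118.03546905517578, 66.1130599975586), 70.6944808959961)
bk 0.1 84 [ 0.4358 -0.2402  0.1313] ((435.4309387207031, -241.88549804
[... 2010 characters left out ...]
34375, -293.0600280761719), (90.15757751464844, 129.01162719726562), 84.88829040527344)
[[0.538, -0.322, 0.22], [0.546, -0.324, 0.2], [0.551, -0.254, 0.213], [0.56, -0.325, 0.198], [0.571, -0.328, 0.186], [0.579, -0.332, 0.193], [0.586, -0.327, 0.196], [0.593, -0.26, 0.2], [0.6, -0.257, 0.198], [0.609, -0.327, 0.204], [0.619, -0.261, 0.206], [0.628, -0.328, 0.204], [0.638, -0.328, 0.202], [0.647, -0.338, 0.202], [0.649, -0.261, 0.202], [0.65, -0.307, 0.189], [0.651, -0.315, 0.209], [0.651, -0.296, 0.183], [0.652, -0.277, 0.206], [0.652, -0.265, 0.209], [0.654, -0.285, 0.189], [0.655, -0.319, 0.208], [0.656, -0.252, 0.203], [0.658, -0.332, 0.21], [0.66, -0.295, 0.208], [0.664, -0.286, 0.208]]
```

View pics/topc.png

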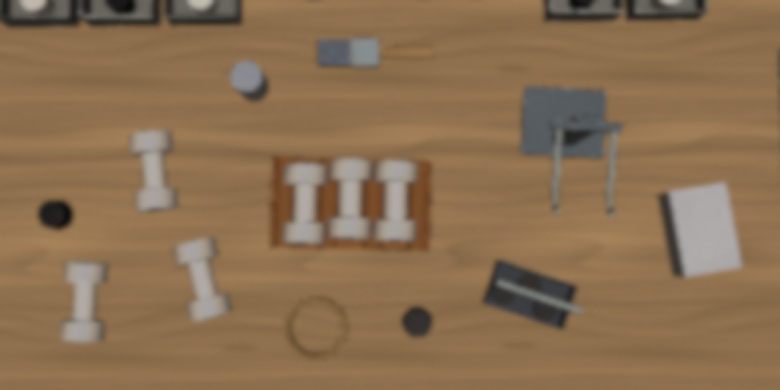

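```bash
cat > m.py <<'E'
from h import *
def objs(n,im,d,zlo,zhi,box,white=True):
    P=cloud(n,d); hsv=cv2.cvtColor(im,cv2.COLOR_BGR2HSV)
    m=(d>0)&(P[...,2]>zlo)&(P[...,2]<zhi)
    for i in (0,1): m&=(P[...,i]>box[2*i])&(P[...,i]<box[2*i+1])
    if white: m&=(hsv[...,1]<75)
    k,l,st,_=cv2.connectedComponentsWithStats(m.astype(np.uint8))
    out=[]
    for i in range(1,k):
        if st[i,4]<40: continue
        q=P[l==i]; r=cv2.minAreaRect((q[:,:2]*1000).astype(np.float32))
        w,V=np.linalg.eigh(np.cov(q[:,:2].T))
        a=np.degrees(np.arctan2(V[1,1],V[0,1]))%180; a-=180*(a>90)
        out.append((st[i,4],q.mean(0).round(4).tolist(),np.round(r[0],1).tolist(),np.round(r[1],1).tolist(),round(a,1)))
    return out
E
python3 - <<'E'
from m import *
for n in('top','side'):
    im=cv2.imread(f'pics/{n}0.png'); d=np.load(n+'0.npy')
    print(n,'loose');[print(o) for o in objs(n,im,d,.02,.09,(.3,.75,.13,.46))]
    print(n,'base');[print(o) for o in objs(n,im,d,.05,.1,(.45,.7,-.13,.15))]
    P=cloud(n,d); hsv=cv2.cvtColor(im,cv2.COLOR_BGR2HSV)
    m=(d>0)&(P[...,2]>.01)&(P[...,2]<.1)&(P[...,0]>.44)&(P[...,0]<.68)&(P[...,1]>-.14)&(P[...,1]<.16)
    l=cv2.connectedComponentsWithStats(m.astype(np.uint8)); i=1+np.argmax(l[2][1:,4]); q=P[l[1]==i]
    print('cradle',cv2.minAreaRect((q[:,:2]*1000).astype(np.float32)))
    q=P[(d>0)&(P[...,2]>.19)&(P[...,2]<.225)&(P[...,0]>.5)&(P[...,0]<.64)&(P[...,1]>-.4)&(P[...,1]<-.2)]
    for s in(1,-1):
        w=q[s*(q[:,1]+.293)>0]; c=np.polyfit(w[:,0]-.575,w[:,1],1); print('prong',c, w[:,0].min())
    q=P[(d>0)&(P[...,2]>.16)&(P[...,2]<.24)&(P[...,0]>.5)&(P[...,0]<.7)&(P[...,1]>-.31)&(P[...,1]<-.275)]
    print('post x',np.percentile(q[:,0],[0,2,10,50,90,100]).round(3))
    for lo in np.arange(.53,.65,.01):
        q=P[(d>0)&(P[...,2]>.16)&(P[...,2]<.24)&(abs(P[...,0]-lo-.005)<.005)&(P[...,1]>-.35)&(P[...,1]<-.24)]
        print(round(lo,3),len(q),q[:,2].mean().round(4),end=' | ')
    print()
E
```

```text
top loose
(np.int32(371), [0.6148, 0.2896, 0.0493], [614.5, 291.6], [110.7, 55.8], np.float64(5.4))
(np.int32(67), [0.5541, 0.4304, 0.0436], [555.7, 432.0], [34.4, 28.2], np.float64(59.8))
(np.int32(360), [0.4608, 0.22, 0.0499], [461.0, 221.9], [111.1, 56.1], np.float64(14.3))
(np.int32(379), [0.4294, 0.3858, 0.0495], [429.4, 389.2], [56.2, 111.0], np.float64(-2.9))
top base
(np.int32(354), [0.571, 0.011, 0.0663], [571.7, 11.1], [55.5, 110.7], np.float64(-2.1))
(np.int32(350), [0.5651, 0.0743, 0.0665], [564.8, 74.8], [54.4, 109.4], np.float64(-2.0))
(np.int32(351), [0.5683, -0.0523, 0.0662], [567.6, -52.8], [55.1, 109.3], np.float64(-1.8))
cradle ((566.8155517578125, 12.015838623046875), (233.58377075195312, 131.211669921875), 88.44761657714844)
prong [-0.07677966 -0.25507268] 0.5418082474073377
prong [-0.07794483 -0.32503474] 0.5378633305743751
post x [0.648 0.648 0.649 0.655 0.665 0.669]
0.53 2 0.2162 | 0.54 13 0.2147 | 0.55 12 0.1992 | 0.56 11 0.1952 | 0.57 12 0.1922 | 0.58 17 0.1962 | 0.59 15 0.1994 | 0.6 12 0.2029 | 0.61 12 0.2031 | 0.62 16 0.2022 | 0.63 18 0.2006 | 0.64 43 0.19
[... 237 characters left out ...]
, [461.5, 221.4], [111.1, 58.1], np.float64(14.6))
(np.int32(1317), [0.4282, 0.389, 0.0492], [431.9, 388.4], [59.5, 112.1], np.float64(-1.7))
side base
(np.int32(1988), [0.567, 0.0184, 0.0662], [569.5, 12.5], [182.4, 119.2], np.float64(-86.5))
cradle ((568.2029418945312, 9.871536254882812), (232.5592498779297, 131.65716552734375), 87.76348876953125)
prong [-0.07608597 -0.25611364] 0.5438118053628983
prong [-0.06974567 -0.32623396] 0.5378909548215973
post x [0.648 0.649 0.65  0.652 0.663 0.67 ]
0.53 2 0.2201 | 0.54 31 0.2128 | 0.55 20 0.2023 | 0.56 14 0.1961 | 0.57 21 0.1932 | 0.58 23 0.1957 | 0.59 23 0.2013 | 0.6 20 0.2031 | 0.61 19 0.2036 | 0.62 17 0.2038 | 0.63 18 0.2037 | 0.64 56 0.1964 |
```

```bash
cat > go.py <<'E'
import sys
from h import *
from scipy.spatial.transform import Rotation as Ro
# usage: go.py x y z yawdeg  -> shift in tool cm, turn rad (half-turn-equivalent nearest)
o=robot.get_obs(); R=Ro.from_euler('xyz',o['ee_rot']).as_matrix()
x,y,z,w=map(float,sys.argv[1:5])
d=R.T@(np.array([x,y,z])-o['tool_pos'])*100
a=np.radians(w)-np.arctan2(R[1,0],R[0,0]); a=(a+np.pi/2)%np.pi-np.pi/2
print('shift cm',d.round(2),'turn',round(-a,3),'q6 end',round(o['joint_positions'][5],2),'t',o['time'],o['tool_pos'].round(4),o['ee_rot'].round(3),o['wrist_force'].round(1))
E
python3 go.py .430 .3885 .1 -2.3
python3 - <<'E'
from h import *
for n in('top','side'):
    d=np.load(n+'0.npy');P=cloud(n,d)
    q=P[(d>0)&(P[...,2]>.05)&(P[...,2]<.35)&(P[...,0]>.6)&(P[...,0]<.72)&(P[...,1]>-.37)&(P[...,1]<-.23)]
    print(np.percentile(q[:,2],[50,90,99,100]))
E
```

```text
shift cm [-26.73  -3.51  10.44] turn -0.317 q6 end -0.1 t 0.1 [0.1919 0.5149 0.2044] [-3.14  -0.     2.785] [-0.9 -0.4 -0. ]
[0.20272718 0.20818369 0.21140875 0.21585076]
[0.16808537 0.2081751  0.21064104 0.2119771 ]
```

Request:
servo_tool:
  series: "-1 -9 -1.2 2 -0.1; -1 -18 -2.4 4 -0.2; -1 -26.7 -3.5 6 -0.317; -1 -26.7 -3.5 6 -0.317; -1 -26.7 -3.5 9 -0.317; -1 -26.7 -3.5 10.4 -0.317; -1 -26.7 -3.5 10.4 -0.317; -1 -26.7 -3.5 10.4 -0.317; -1 -26.7 -3.5 10.4 -0.317; -1 -26.7 -3.5 10.4 -0.317"

```text
time: 0.93
tool_pos: [0.4296, 0.3895, 0.1014]
ee_rot: [3.141, -0.001, 3.101]
wrist_force: [-0.3, -0.7, 1.5]
width: 0.0941
```

```bash
python3 go.py .430 .3885 .012 -2.3
```

```text
shift cm [-0.05 -0.1   8.94] turn -0.0 q6 end -0.89 t 0.9333 [0.4296 0.3895 0.1014] [ 3.141e+00 -1.000e-03  3.101e+00] [-0.3 -0.7  1.5]
```

Request:
servo_tool:
  series: "-1 0 0 3 0; -1 0 0 6 0; -1 0 -0.1 8 0; -1 0 -0.1 8.9 0; -1 0 -0.1 8.9 0; -1 0 -0.1 8.9 0; 0 0 -0.1 8.9 0; 1 0 -0.1 8.9 0; 1 0 -0.1 8.9 0; 1 0 -0.1 8.9 0; 1 0 -0.1 8.9 0; 1 0 -0.1 8.9 0; 1 0 -0.1 8.9 0"

```text
time: 2.02
tool_pos: [0.4301, 0.3883, 0.0126]
ee_rot: [3.141, 0.0, 3.102]
wrist_force: [0.1, 0.8, 0.3]
width: 0.0507
```

Request:
servo_tool:
  series: "1 0 0 -1 0; 1 0 0 -3 0; 1 0 0 -6 0; 1 0 0 -9 0; 1 0 0 -12 0; 1 0 0 -15 0; 1 0 0 -17 0; 1 0 0 -17 0"

```text
time: 2.68
tool_pos: [0.4323, 0.39, 0.1898]
ee_rot: [3.134, 0.009, 3.102]
wrist_force: [0.5, -0.7, 1.3]
width: 0.0008
```

```bash
python3 go.py .5664 -.0208 .18 -2
```

```text
shift cm [-15.02 -40.52   0.82] turn -0.005 q6 end -0.89 t 2.6833 [0.4323 0.39   0.1898] [3.134 0.009 3.102] [ 0.5 -0.7  1.3]
```

I lifted before the fingers had shut: the width read 0.0507 at the end of the first call, so nothing was held. I'll check whether the housing moved.

Request:
servo_tool:
  series: "-1 0 8 -1 0; -1 0 12 -1 0; -1 0 12 -1 0; -1 0 12 -1 0"

```text
time: 3.02
tool_pos: [0.4333, 0.5133, 0.1888]
ee_rot: [3.142, -0.004, 3.107]
wrist_force: [0.0, -0.9, -0.9]
width: 0.0236
```

```bash
cat > loose.py <<'E'
from m import *
for n in('top','side'):
    im,d=snapshot(n); im=im[:,:,::-1].copy(); cv2.imwrite(f'pics/{n}_l.png',im)
    print(n);[print(o) for o in objs(n,im,d,.02,.09,(.3,.75,.13,.48))]
E
python3 loose.py
```

```text
top
(np.int32(372), [0.6148, 0.2896, 0.0491], [615.1, 291.1], [111.3, 54.7], np.float64(5.2))
(np.int32(68), [0.5539, 0.4304, 0.0437], [554.6, 431.9], [31.0, 28.1], np.float64(63.6))
(np.int32(362), [0.4605, 0.2201, 0.05], [460.9, 221.8], [110.8, 56.0], np.float64(14.1))
(np.int32(378), [0.4293, 0.3859, 0.0493], [429.4, 388.7], [55.1, 109.9], np.float64(-2.7))
side
(np.int32(236), [0.7262, 0.1569, 0.0563], [727.4, 155.5], [39.9, 17.2], np.float64(68.5))
(np.int32(697), [0.3966, 0.3907, 0.0492], [408.8, 388.5], [59.3, 65.9], np.float64(10.5))
```

Housing B hasn't moved. I'll go back with the fingers half closed and allow more time for them to shut.

```bash
python3 go.py .430 .3885 .012 -2.5
```

```text
shift cm [ -0.1  -11.96  17.84] turn 0.006 q6 end -0.75 t 3.1167 [0.434  0.5086 0.19  ] [-3.138e+00 -2.000e-03  3.104e+00] [ 0.1 -1.1  0.1]
```

Request:
servo_tool:
  series: "-0.4 0 -4 2 0; -0.4 0 -8 4 0; -0.4 0 -11 6 0; -0.4 0 -12 8 0; -0.4 0 -12 11 0; -0.4 0 -12 14 0; -0.4 0 -12 16.5 0; -0.4 0 -12 17.8 0; -0.4 0 -12 17.8 0; -0.4 0 -12 17.8 0; 1 0 -12 17.8 0; 1 0 -12 17.8 0; 1 0 -12 17.8 0; 1 0 -12 17.8 0; 1 0 -12 17.8 0; 1 0 -12 17.8 0; 1 0 -12 17.8 0; 1 0 -12 17.8 0; 1 0 -12 17.8 0; 1 0 -12 17.8 0"

```text
time: 4.78
tool_pos: [0.4303, 0.3885, 0.015]
ee_rot: [3.141, 0.001, 3.102]
wrist_force: [-0.5, -0.4, 3.7]
width: 0.0313
```

```bash
python3 go.py .5664 -.0208 .18 -2
```

```text
shift cm [-15.24 -40.35 -16.51] turn -0.005 q6 end -0.89 t 4.7833 [0.4303 0.3885 0.015 ] [3.141e+00 1.000e-03 3.102e+00] [-0.5 -0.4  3.7]
```

Request:
servo_tool:
  series: "1 0 0 -2 0; 1 0 0 -5 0; 1 0 0 -8 0; 1 0 0 -11 0; 1 -1 -2 -14 0; 1 -2.5 -5 -16.5 0; 1 -4 -8.5 -16.5 0; 1 -5.5 -12 -16.5 0; 1 -7 -15.5 -16.5 0; 1 -8.5 -19 -16.5 0; 1 -10 -22.5 -16.5 0; 1 -11.5 -26 -16.5 0; 1 -13 -29.5 -16.5 0; 1 -14 -33 -16.5 0; 1 -14.8 -36 -16.5 0; 1 -15.2 -38.5 -16.5 0; 1 -15.2 -39.8 -16.5 0; 1 -15.2 -40.4 -16.5 0; 1 -15.2 -40.4 -16.5 0; 1 -15.2 -40.4 -16.5 0"

```text
time: 6.45
tool_pos: [0.5654, -0.0202, 0.179]
ee_rot: [3.14, -0.001, 3.103]
wrist_force: [0.9, 1.1, -2.2]
width: 0.0314
```

```bash
python3 go.py .5664 -.0208 .088 -2
python3 - <<'E'
from m import *
for n in('top','side'):
    im,d=snapshot(n); im=im[:,:,::-1].copy(); cv2.imwrite(f'pics/{n}_h1.png',im)
    print(n);[print(o) for o in objs(n,im,d,.15,.24,(.45,.7,-.13,.15))]; [print(o) for o in objs(n,im,d,.05,.1,(.45,.7,-.13,.15))]
E
```

```text
shift cm [-0.11 -0.07  9.1 ] turn -0.004 q6 end -1.67 t 6.45 [ 0.5654 -0.0202  0.179 ] [ 3.140e+00 -1.000e-03  3.103e+00] [ 0.9  1.1 -2.2]
top
(np.int32(123), [0.521, -0.0152, 0.2164], [522.1, -14.3], [56.8, 22.8], np.float64(87.3))
(np.int32(45), [0.5252, 0.092, 0.0692], [525.3, 92.6], [19.5, 29.5], np.float64(-11.3))
side
(np.int32(765), [0.5391, -0.0111, 0.2092], [553.8, -17.8], [59.2, 85.6], np.float64(4.3))
(np.int32(1916), [0.5653, 0.0224, 0.0659], [571.3, 14.5], [119.9, 183.3], np.float64(87.5))
```

Request:
servo_tool:
  series: "1 -0.1 0.1 2 0; 1 -0.1 0.1 5 0; 1 -0.1 0.1 7.5 0; 1 -0.1 0.2 8.8 0; 1 -0.1 0.2 9.1 0; 1 -0.1 0.2 9.2 0; 1 -0.1 0.2 9.3 0; 1 -0.1 0.2 9.3 0; 1 -0.1 0.2 9.3 0"

```text
time: 7.3
tool_pos: [0.5679, -0.0193, 0.088]
ee_rot: [-3.142, 0.003, 3.102]
wrist_force: [-0.2, 0.0, -2.4]
width: 0.0313
```

Request:
servo_tool:
  series: "1 0 -0.3 0 0; 1 0.1 -0.35 0.1 0; 1 0.1 -0.35 0.2 0; 1 0.1 -0.35 0.3 0; 1 0.1 -0.35 0.4 0; 1 0.1 -0.35 0.4 0; 1 0.1 -0.35 0.4 0"

```text
time: 7.88
tool_pos: [0.5657, -0.0229, 0.0824]
ee_rot: [3.141, -0.0, 3.102]
wrist_force: [-0.6, -0.3, -3.0]
width: 0.0311
```

Request:
servo_tool:
  series: "1 0 0 0.1 0; 1 0 0 0.1 0; 1 0 0 0.1 0"

```text
time: 8.13
tool_pos: [0.5659, -0.0229, 0.0822]
ee_rot: [-3.142, 0.001, 3.102]
wrist_force: [-2.0, -0.3, 2.5]
width: 0.0313
```

Request:
servo_tool:
  series: "1 0 0 0.1 0; 1 0 0 0.1 0; 1 0 0 0.1 0"

```text
time: 8.38
tool_pos: [0.566, -0.023, 0.0821]
ee_rot: [-3.141, 0.001, 3.102]
wrist_force: [-3.2, 0.3, 5.8]
width: 0.0311
```

Request:
servo_tool:
  series: "0.2 0 0 0 0; 0 0 0 0 0; 0 0 0 0 0; 0 0 0 0 0; 0 0 0 0 0; 0 0 0 -1 0; 0 0 0 -4 0; 0 0 0 -8 0; 0 0 0 -10 0; 0 0 0 -10 0"

```text
time: 9.22
tool_pos: [0.5691, -0.0233, 0.1883]
ee_rot: [-3.14, 0.013, 3.102]
wrist_force: [-0.0, 0.2, -0.2]
width: 0.047
```

```bash
python3 go.py .4615 .2205 .12 14.4
```

```text
shift cm [11.81 23.95  6.65] turn -0.291 q6 end -1.67 t 9.2167 [ 0.5691 -0.0233  0.1883] [-3.14   0.013  3.102] [-0.   0.2 -0.2]
```

Request:
servo_tool:
  series: "-0.4 2 4 0 -0.05; -0.4 4 8 0 -0.1; -0.4 6 12 0 -0.15; -0.4 8 16 1 -0.2; -0.4 10 20 3 -0.25; -0.4 11.5 23.9 5 -0.29; -0.4 11.5 23.9 6.2 -0.29; -0.4 11.5 23.9 6.2 -0.29; -0.4 11.5 23.9 6.2 -0.29; -0.4 11.5 23.9 6.2 -0.29"

```text
time: 10.05
tool_pos: [0.4609, 0.2199, 0.1189]
ee_rot: [-3.141, 0.0, -2.892]
wrist_force: [0.0, -0.8, -0.8]
width: 0.0658
```

```bash
python3 go.py .461 .2205 .012 14.4
python3 - <<'E'
from m import *
for n in('top','side'):
    im,d=snapshot(n); im=im[:,:,::-1].copy(); cv2.imwrite(f'pics/{n}_p1.png',im)
    print(n);[print(o) for o in objs(n,im,d,.085,.15,(.45,.7,-.13,.15))]; [print(o) for o in objs(n,im,d,.05,.085,(.45,.7,-.13,.15))]
E
```

```text
shift cm [-0.02  0.06 10.69] turn -0.001 q6 end -1.49 t 10.05 [0.4609 0.2199 0.1189] [-3.141  0.    -2.892] [ 0.  -0.8 -0.8]
top
(np.int32(404), [0.5656, -0.0198, 0.1162], [566.7, -20.3], [57.5, 110.3], np.float64(-2.3))
(np.int32(231), [0.5724, 0.0179, 0.0654], [571.9, 17.9], [41.0, 110.2], np.float64(-2.4))
(np.int32(344), [0.5654, 0.0744, 0.0665], [565.2, 75.1], [54.6, 110.0], np.float64(-1.8))
(np.int32(255), [0.5679, -0.058, 0.0642], [567.6, -57.4], [43.8, 109.4], np.float64(-2.5))
side
(np.int32(461), [0.5588, -0.0096, 0.1138], [568.0, -12.2], [112.1, 47.6], np.float64(6.8))
(np.int32(91), [0.6092, 0.0009, 0.0723], [610.4, -0.5], [51.1, 28.3], np.float64(46.4))
```

Request:
servo_tool:
  series: "-0.4 0 0 3 0; -0.4 0 0 6 0; -0.4 0 0 9 0; -0.4 0 0 10.4 0; -0.4 0 0 10.7 0; -0.4 0 0 10.7 0; 1 0 0 10.7 0; 1 0 0 10.7 0; 1 0 0 10.7 0; 1 0 0 10.7 0; 1 0 0 10.7 0; 1 0 0 10.7 0; 1 0 0 10.7 0; 1 0 0 10.7 0; 1 0 0 10.7 0; 1 0 0 10.7 0; 1 0 0 10.7 0"

```text
time: 11.57
tool_pos: [0.4608, 0.2207, 0.0121]
ee_rot: [3.141, 0.001, -2.891]
wrist_force: [-0.4, -0.5, 5.1]
width: 0.0316
```

```bash
python3 go.py .568 .041 .18 -2.2
```

```text
shift cm [ -5.95 -20.06 -16.78] turn 0.289 q6 end -1.49 t 11.5667 [0.4608 0.2207 0.0121] [ 3.141e+00  1.000e-03 -2.891e+00] [-0.4 -0.5  5.1]
```

Request:
servo_tool:
  series: "1 0 0 -2 0; 1 0 0 -5 0; 1 0 0 -8 0; 1 0 0 -11 0; 1 0 0 -14 0; 1 -0.5 -2 -16 0.03; 1 -1.5 -5 -16.8 0.08; 1 -2.5 -8.5 -16.8 0.14; 1 -3.5 -12 -16.8 0.2; 1 -4.6 -15.5 -16.8 0.25; 1 -5.5 -18.4 -16.8 0.289; 1 -5.9 -19.8 -16.8 0.289; 1 -5.95 -20.1 -16.8 0.289; 1 -5.95 -20.1 -16.8 0.289; 1 -5.95 -20.1 -16.8 0.289; 1 -5.95 -20.1 -16.8 0.289"

```text
time: 12.9
tool_pos: [0.567, 0.0421, 0.1793]
ee_rot: [3.141, -0.001, 3.105]
wrist_force: [-0.8, -0.1, -2.7]
width: 0.0314
```

```bash
python3 go.py .568 .041 .086 -2.2
```

```text
shift cm [-0.12 -0.12  9.33] turn 0.002 q6 end -1.56 t 12.9 [0.567  0.0421 0.1793] [ 3.141e+00 -1.000e-03  3.105e+00] [-0.8 -0.1 -2.7]
```

Request:
servo_tool:
  series: "1 -0.1 -0.1 2 0; 1 -0.1 -0.1 5 0; 1 -0.1 -0.1 7.5 0; 1 -0.1 -0.1 8.8 0; 1 -0.1 -0.1 9.1 0; 1 -0.1 -0.1 9.2 0; 1 -0.1 -0.1 9.3 0; 1 -0.1 -0.1 9.4 0; 1 -0.1 -0.1 9.4 0; 1 -0.1 -0.1 9.4 0; 1 -0.1 -0.1 9.4 0"

```text
time: 13.82
tool_pos: [0.5693, 0.0394, 0.0864]
ee_rot: [3.141, 0.002, 3.103]
wrist_force: [-0.1, 0.1, -1.9]
width: 0.0314
```

Request:
servo_tool:
  series: "1 0 0 0.1 0; 1 0 0 0.2 0; 1 0 0 0.3 0; 1 0 0 0.3 0; 1 0 0 0.3 0"

```text
time: 14.23
tool_pos: [0.5686, 0.0394, 0.0822]
ee_rot: [3.141, -0.0, 3.103]
wrist_force: [0.2, -0.2, -1.5]
width: 0.0313
```

Request:
servo_tool:
  series: "1 0 0.15 0 0; 1 0 0.15 0.1 0; 1 0 0.15 0.2 0; 1 0 0.15 0.2 0; 1 0 0.15 0.2 0"

```text
time: 14.65
tool_pos: [0.5687, 0.041, 0.0803]
ee_rot: [3.142, -0.0, 3.103]
wrist_force: [0.0, 0.0, -1.0]
width: 0.0315
```

Request:
servo_tool:
  series: "1 0 0 0.1 0; 1 0 0 0.1 0; 1 0 0 0.1 0"

```text
time: 14.9
tool_pos: [0.5688, 0.0409, 0.0794]
ee_rot: [3.142, -0.0, 3.103]
wrist_force: [0.7, 0.0, -3.1]
width: 0.0315
```

Request:
servo_tool:
  series: "1 0 0 0.1 0; 1 0 0 0.1 0; 1 0 0 0.1 0"

```text
time: 15.15
tool_pos: [0.569, 0.0409, 0.0791]
ee_rot: [3.142, 0.001, 3.103]
wrist_force: [-0.9, -0.0, 1.3]
width: 0.0313
```

Request:
servo_tool:
  series: "1 0 0 0.1 0; 1 0 0 0.1 0; 1 0 0 0.1 0"

```text
time: 15.4
tool_pos: [0.569, 0.0409, 0.0791]
ee_rot: [-3.141, 0.001, 3.103]
wrist_force: [-3.3, 0.1, 4.9]
width: 0.0313
```

Request:
servo_tool:
  series: "0.2 0 0 0 0; 0 0 0 0 0; 0 0 0 0 0; 0 0 0 0 0; 0 0 0 0 0; 0 0 0 -1 0; 0 0 0 -4 0; 0 0 0 -8 0; 0 0 0 -10 0; 0 0 0 -10 0; 0 0 0 -10 0; 0 0 0 -10 0"

```text
time: 16.4
tool_pos: [0.5683, 0.0409, 0.1766]
ee_rot: [3.142, -0.001, 3.103]
wrist_force: [-0.2, 0.6, -0.3]
width: 0.047
```

```bash
python3 go.py .615 .290 .125 5.5
```

```text
shift cm [-3.71 25.07  5.16] turn -0.135 q6 end -1.56 t 16.4 [0.5683 0.0409 0.1766] [ 3.142e+00 -1.000e-03  3.103e+00] [-0.2  0.6 -0.3]
```

Request:
servo_tool:
  series: "-0.4 -0.6 4 0 -0.02; -0.4 -1.2 8 0 -0.05; -0.4 -1.8 12 0 -0.08; -0.4 -2.4 16 1 -0.1; -0.4 -3 20 3 -0.12; -0.4 -3.7 24 4 -0.135; -0.4 -3.7 25.1 5.2 -0.135; -0.4 -3.7 25.1 5.2 -0.135; -0.4 -3.7 25.1 5.2 -0.135; -0.4 -3.7 25.1 5.2 -0.135"

```text
time: 17.23
tool_pos: [0.6153, 0.2887, 0.1251]
ee_rot: [-3.14, -0.001, -3.047]
wrist_force: [0.9, 0.3, 0.7]
width: 0.0658
```

```bash
python3 go.py .615 .290 .012 5.5
python3 - <<'E'
from m import *
n='top'
im,d=snapshot(n); im=im[:,:,::-1].copy(); cv2.imwrite(f'pics/{n}_p2.png',im)
[print(o) for o in objs(n,im,d,.085,.15,(.45,.7,-.13,.15))]; print('A',objs(n,im,d,.02,.09,(.5,.75,.2,.4)))
E
```

```text
shift cm [1.000e-02 1.500e-01 1.131e+01] turn -0.001 q6 end -1.31 t 17.2333 [0.6153 0.2887 0.1251] [-3.140e+00 -1.000e-03 -3.047e+00] [0.9 0.3 0.7]
(np.int32(413), [0.5673, 0.0432, 0.1155], [567.4, 43.4], [57.6, 110.3], np.float64(-3.4))
(np.int32(404), [0.5658, -0.0198, 0.1162], [566.8, -20.3], [57.6, 110.6], np.float64(-2.3))
A [(np.int32(74), [0.5779, 0.2739, 0.0487], [579.3, 274.2], [38.3, 27.3], np.float64(31.5))]
```

Both second-layer housings sit 64 mm apart, as they should. Next I'll grasp the third.

Request:
servo_tool:
  series: "-0.4 0 0.1 3 0; -0.4 0 0.1 6 0; -0.4 0 0.1 9 0; -0.4 0 0.1 11 0; -0.4 0 0.1 11.3 0; -0.4 0 0.1 11.3 0; 1 0 0.1 11.3 0; 1 0 0.1 11.3 0; 1 0 0.1 11.3 0; 1 0 0.1 11.3 0; 1 0 0.1 11.3 0; 1 0 0.1 11.3 0; 1 0 0.1 11.3 0; 1 0 0.1 11.3 0; 1 0 0.1 11.3 0; 1 0 0.1 11.3 0; 1 0 0.1 11.3 0"

```text
time: 18.7
tool_pos: [0.6159, 0.2915, 0.0134]
ee_rot: [3.141, 0.001, -3.045]
wrist_force: [0.0, -0.8, 5.3]
width: 0.031
```

```bash
python3 go.py .567 .009 .22 -2.5
```

```text
shift cm [  7.56 -27.64 -20.68] turn 0.14 q6 end -1.31 t 18.7 [0.6159 0.2915 0.0134] [ 3.141e+00  1.000e-03 -3.045e+00] [ 0.  -0.8  5.3]
```

Request:
servo_tool:
  series: "1 0 0 -2 0; 1 0 0 -5 0; 1 0 0 -8 0; 1 0 0 -11.5 0; 1 0 0 -15 0; 1 0 0 -18 0; 1 0.6 -2 -20 0.02; 1 1.4 -5 -20.7 0.05; 1 2.3 -8.5 -20.7 0.07; 1 3.3 -12 -20.7 0.09; 1 4.3 -15.5 -20.7 0.11; 1 5.3 -19 -20.7 0.13; 1 6.3 -22.5 -20.7 0.14; 1 7.1 -25.5 -20.7 0.14; 1 7.5 -27.2 -20.7 0.14; 1 7.6 -27.7 -20.7 0.14; 1 7.6 -27.7 -20.7 0.14; 1 7.6 -27.7 -20.7 0.14; 1 7.6 -27.7 -20.7 0.14"

```text
time: 20.28
tool_pos: [0.5664, 0.0098, 0.2187]
ee_rot: [3.141, -0.001, 3.1]
wrist_force: [-0.9, 0.5, -3.2]
width: 0.0313
```

```bash
python3 go.py .567 .009 .138 -2.5
```

```text
shift cm [-0.08 -0.08  8.07] turn 0.002 q6 end -1.61 t 20.2833 [0.5664 0.0098 0.2187] [ 3.141e+00 -1.000e-03  3.100e+00] [-0.9  0.5 -3.2]
```

Request:
servo_tool:
  series: "1 0 0 2 0; 1 0 0 5 0; 1 0 0 7 0; 1 0 0 7.8 0; 1 0 0 8.1 0; 1 0 0 8.2 0; 1 0 0 8.2 0; 1 0 0 8.2 0; 1 0 0 8.2 0"

```text
time: 21.03
tool_pos: [0.5674, 0.0083, 0.1393]
ee_rot: [-3.142, 0.003, 3.098]
wrist_force: [-0.0, -0.2, -2.4]
width: 0.0315
```

Request:
servo_tool:
  series: "1 0 0 0.1 0; 1 0 0 0.2 0; 1 0 0 0.2 0; 1 0 0 0.2 0"

```text
time: 21.37
tool_pos: [0.5663, 0.0082, 0.1355]
ee_rot: [3.141, -0.0, 3.098]
wrist_force: [-0.0, -0.6, -2.7]
width: 0.031
```

Request:
servo_tool:
  series: "1 0 0.1 0.1 0; 1 0 0.1 0.2 0; 1 0 0.1 0.3 0; 1 0 0.1 0.3 0; 1 0 0.1 0.3 0"

```text
time: 21.78
tool_pos: [0.5663, 0.0093, 0.1323]
ee_rot: [3.141, -0.0, 3.098]
wrist_force: [-0.3, 0.6, -3.4]
width: 0.0313
```

Request:
servo_tool:
  series: "1 0 0 0.1 0; 1 0 0 0.1 0; 1 0 0 0.1 0"

```text
time: 22.03
tool_pos: [0.5665, 0.0093, 0.1315]
ee_rot: [-3.142, 0.0, 3.098]
wrist_force: [-1.0, -0.5, -2.0]
width: 0.0313
```

Request:
servo_tool:
  series: "1 0 0 0.1 0; 1 0 0 0.1 0; 1 0 0 0.1 0"

```text
time: 22.28
tool_pos: [0.5666, 0.0092, 0.1313]
ee_rot: [-3.142, 0.001, 3.098]
wrist_force: [-0.7, -0.2, 2.2]
width: 0.0312
```

Request:
servo_tool:
  series: "0.2 0 0 0 0; 0 0 0 0 0; 0 0 0 0 0; 0 0 0 0 0; 0 0 0 0 0; 0 0 0 -1 0; 0 0 0 -4 0; 0 0 0 -8 0; 0 0 0 -11 0; 0 0 0 -11 0; 0 0 0 -11 0; 0 0 0 -11 0"

```text
time: 23.28
tool_pos: [0.5663, 0.0093, 0.2404]
ee_rot: [3.141, -0.0, 3.098]
wrist_force: [-0.3, -0.9, -0.1]
width: 0.0465
```

```bash
python3 go.py .4365 -.2435 .2 70.9
```

```text
shift cm [ 11.86 -25.83   4.04] turn -1.281 q6 end -1.61 t 23.2833 [0.5663 0.0093 0.2404] [ 3.141 -0.     3.098] [-0.3 -0.9 -0.1]
```

Request:
servo_tool:
  series: "0 1.2 -2.6 0 0.12; 0 2.4 -5.2 0 0.24; 0 3.6 -7.8 0 0.36; 0 4.8 -10.4 0 0.48; 0 6 -13 0 0.6; 0 7.2 -15.6 0 0.72; 0 8.4 -18.2 0 0.84; 0 9.6 -20.8 0 0.96; 0 10.8 -23.4 0 1.08; 0 11.9 -25.8 0 1.2; 0 11.9 -25.8 0 1.32; 0 11.9 -25.8 0 1.44; 0 11.9 -25.8 1 1.56; 0 11.9 -25.8 2 1.68; 0 11.9 -25.8 3 1.8; 0 11.9 -25.8 4 1.861; 0 11.9 -25.8 4 1.861; 0 11.9 -25.8 4 1.861; 0 11.9 -25.8 4 1.861"

```text
time: 24.87
tool_pos: [0.436, -0.2431, 0.1999]
ee_rot: [-3.14, -0.0, 1.238]
wrist_force: [0.7, -0.1, 0.1]
width: 0.047
```

```bash
python3 go.py .4365 -.2435 .111 70.9
python3 - <<'E'
from m import *
for n in('top','side'):
    im,d=snapshot(n); im=im[:,:,::-1].copy(); cv2.imwrite(f'pics/{n}_p3.png',im)
    print([o for o in objs(n,im,d,.14,.2,(.45,.7,-.13,.15))]);
    P=cloud(n,d); q=P[(d>0)&(P[...,2]>.1)&(P[...,2]<.15)&(abs(P[...,0]-.4365)<.07)&(abs(P[...,1]+.2435)<.07)]
    print(n,'bar',len(q),cv2.minAreaRect((q[:,:2]*1000).astype(np.float32)) if len(q) else '')
im=cv2.imread('pics/side_p3.png'); cv2.imwrite('pics/v4.png',cv2.resize(im[80:290,220:500],None,fx=2.6,fy=2.6,interpolation=cv2.INTER_CUBIC))
E
```

```text
shift cm [-0.03  0.08  8.89] turn 0.001 q6 end -0.29 t 24.8667 [ 0.436  -0.2431  0.1999] [-3.14  -0.     1.238] [ 0.7 -0.1  0.1]
[(np.int32(439), [0.565, 0.0122, 0.1671], [566.4, 13.2], [58.4, 109.8], np.float64(-1.4))]
top bar 34 ((447.2127685546875, -207.31536865234375), (46.00323486328125, 7.715829849243164), 71.21302032470703)
[(np.int32(867), [0.5626, 0.0169, 0.1651], [567.8, 11.2], [60.8, 112.5], np.float64(-0.8))]
side bar 160 ((436.8724670410156, -244.084716796875), (119.76969146728516, 9.461820602416992), 71.03069305419922)
```

View pics/v4.png

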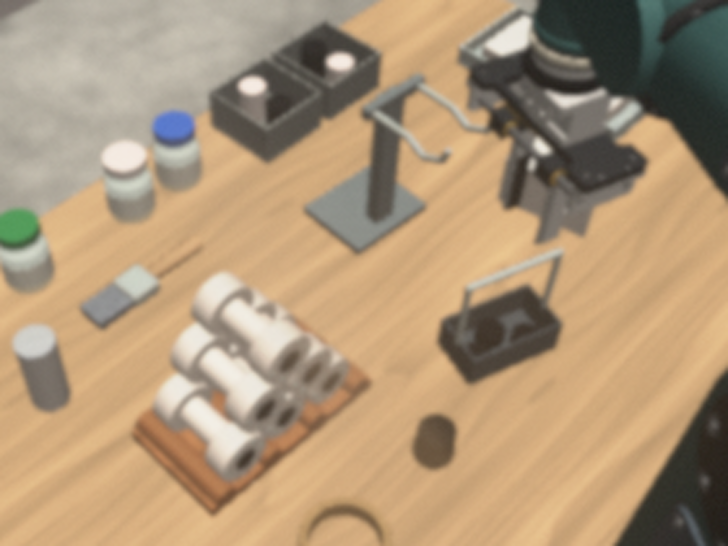

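The pyramid stands in the side crop at about (250,350). The bar at (515,270) lies under the gripper. I'll descend and grip the bar.

Request:
servo_tool:
  series: "0 0 0 2 0; 0 0 0 5 0; 0 0 0 7.5 0; 0 0 0 8.7 0; 0 0 0 8.9 0; 0 0 0 8.9 0; 1 0 0 8.9 0; 1 0 0 8.9 0; 1 0 0 8.9 0; 1 0 0 8.9 0; 1 0 0 8.9 0; 1 0 0 8.9 0; 1 0 0 8.9 0; 1 0 0 8.9 0; 1 0 0 8.9 0; 1 0 0 8.9 0; 1 0 0 8.9 0"

```text
time: 26.38
tool_pos: [0.4366, -0.2434, 0.1118]
ee_rot: [3.141, 0.0, 1.237]
wrist_force: [0.6, -0.6, 2.0]
width: 0.0071
```

Request:
servo_tool:
  series: "1 0 0 -1 0; 1 0 0 -3 0; 1 0 0 -5 0; 1 0 0 -7.5 0; 1 0 0 -10 0; 1 0 0 -11 0; 1 0 0 -11.5 0; 1 0 0 -11.5 0; 1 0 0 -11.5 0; 1 0 0 -11.5 0"

```text
time: 27.22
tool_pos: [0.4354, -0.2427, 0.2243]
ee_rot: [-3.138, -0.001, 1.237]
wrist_force: [0.5, -0.0, -1.9]
width: 0.0069
```

```bash
python3 go.py .478 -.2854 .227 85.7
```

```text
shift cm [-2.64  5.42 -0.29] turn -0.259 q6 end -0.29 t 27.2167 [ 0.4354 -0.2427  0.2243] [-3.138e+00 -1.000e-03  1.237e+00] [ 0.5 -0.  -1.9]
```

Request:
servo_tool:
  series: "1 -0.3 0.5 0 -0.03; 1 -0.7 1.3 0 -0.08; 1 -1.2 2.3 0 -0.13; 1 -1.7 3.3 0 -0.18; 1 -2.2 4.3 0 -0.22; 1 -2.5 5.1 -0.1 -0.25; 1 -2.6 5.4 -0.1 -0.259; 1 -2.6 5.4 -0.1 -0.259; 1 -2.6 5.4 -0.1 -0.259; 1 -2.6 5.4 -0.1 -0.259; 1 -2.6 5.4 -0.1 -0.259; 1 -2.6 5.4 -0.1 -0.259"

```text
time: 28.22
tool_pos: [0.4785, -0.2852, 0.2276]
ee_rot: [3.141, -0.0, 1.496]
wrist_force: [0.8, -0.4, -2.0]
width: 0.0069
```

```bash
python3 go.py .573 -.2925 .227 85.7
python3 - <<'E'
from m import *
im,d=snapshot('side'); im=im[:,:,::-1].copy(); cv2.imwrite('pics/v5.png',cv2.resize(im[80:250,320:520],None,fx=3.4,fy=3.4,interpolation=cv2.INTER_CUBIC))
E
```

```text
shift cm [-0.02  9.48  0.06] turn 0.0 q6 end -0.56 t 28.2167 [ 0.4785 -0.2852  0.2276] [ 3.141 -0.     1.496] [ 0.8 -0.4 -2. ]
```

View pics/v5.png

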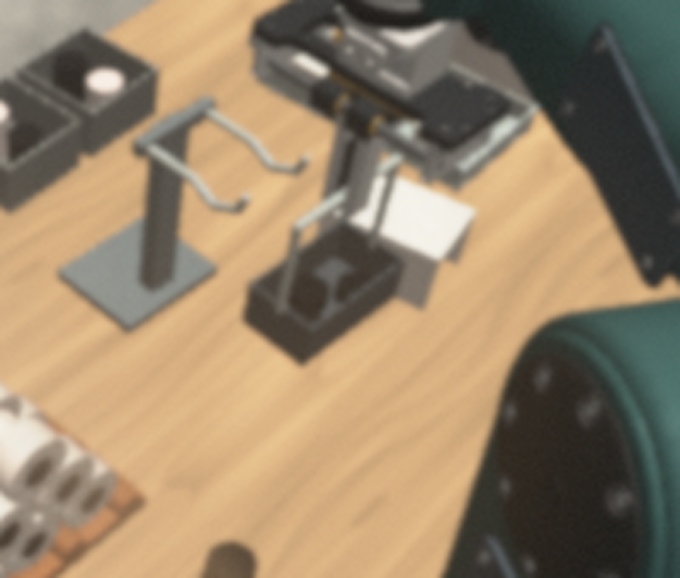

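The basket hangs level and in line with the prongs, with the bar near (350,190) and the tips near (240,205) and (300,165). I'll slide it in.

Request:
servo_tool:
  series: "1 0 0.5 0 0; 1 0 1.3 0 0; 1 0 2.3 0 0; 1 0 3.4 0 0; 1 0 4.5 0 0; 1 0 5.6 0 0; 1 0 6.7 0 0; 1 0 7.7 0 0; 1 0 8.6 0 0; 1 0 9.2 0 0; 1 0 9.5 0 0; 1 0 9.5 0 0; 1 0 9.5 0 0; 1 0 9.5 0 0; 1 0 9.5 0 0; 1 0 9.5 0 0"

```text
time: 29.6
tool_pos: [0.5731, -0.2927, 0.2278]
ee_rot: [3.141, 0.0, 1.495]
wrist_force: [-0.0, -1.2, -2.1]
width: 0.007
```

```bash
python3 go.py .573 -.2925 .182 85.7
python3 - <<'E'
from m import *
im,d=snapshot('side'); im=im[:,:,::-1].copy(); cv2.imwrite('pics/v6.png',cv2.resize(im[80:220,320:480],None,fx=4,fy=4,interpolation=cv2.INTER_CUBIC))
E
```

```text
shift cm [ 0.02 -0.02  4.58] turn -0.0 q6 end -0.48 t 29.6 [ 0.5731 -0.2927  0.2278] [3.141 0.    1.495] [-0.  -1.2 -2.1]
```

View pics/v6.png

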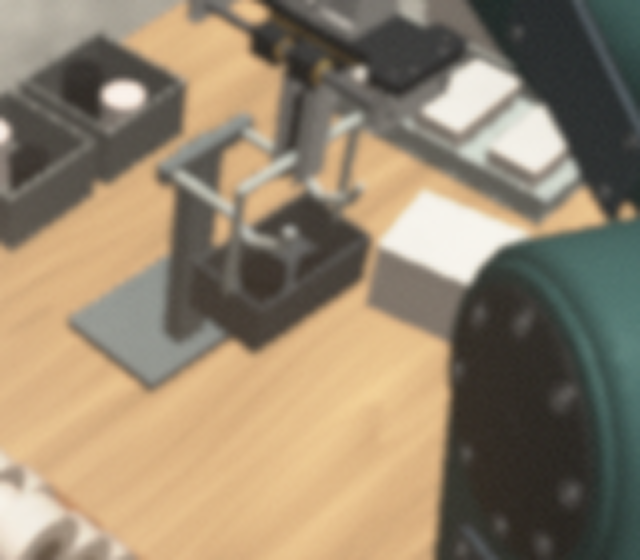

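The bar is above both prongs, which pass between the uprights. I'll lower it.

Request:
servo_tool:
  series: "1 0 0 0.8 0; 1 0 0 1.8 0; 1 0 0 2.8 0; 1 0 0 3.6 0; 1 0 0 4.1 0; 1 0 0 4.4 0; 1 0 0 4.5 0; 1 0 0 4.5 0; 1 0 0 4.5 0"

```text
time: 30.4
tool_pos: [0.5737, -0.2928, 0.183]
ee_rot: [3.141, 0.0, 1.496]
wrist_force: [0.1, -0.3, -1.5]
width: 0.0066
```

Request:
servo_tool:
  series: "1 0 0 0.1 0; 1 0 0 0.2 0; 1 0 0 0.3 0; 1 0 0 0.3 0; 1 0 0 0.3 0"

```text
time: 30.82
tool_pos: [0.5735, -0.2927, 0.1795]
ee_rot: [3.141, 0.0, 1.496]
wrist_force: [-0.0, 0.4, -2.3]
width: 0.0069
```

Request:
servo_tool:
  series: "1 0 0 0.1 0; 1 0 0 0.2 0; 1 0 0 0.2 0; 1 0 0 0.2 0"

```text
time: 31.15
tool_pos: [0.5739, -0.2929, 0.1789]
ee_rot: [3.139, 0.001, 1.496]
wrist_force: [-0.1, 0.8, 4.9]
width: 0.0071
```

Request:
servo_tool:
  series: "1 0 0 0.1 0; 1 0 0 0.1 0; 1 0 0 0.1 0"

```text
time: 31.4
tool_pos: [0.5741, -0.2929, 0.1787]
ee_rot: [3.138, 0.001, 1.496]
wrist_force: [-1.1, 0.4, 6.5]
width: 0.0068
```

Request:
servo_tool:
  series: "0.6 0 0 0 0; 0.2 0 0 0 0; 0.2 0 0 0 0; 0.2 0 0 0 0; 0.2 0 0 0 0; 0.2 0 0 0 0; 0.2 0 0 0 0; 0.2 0 0 -1 0; 0.2 0 0 -3 0; 0.2 0 0 -6 0; 0.2 0 0 -9 0; 0.2 0 0 -12 0; 0.2 0 -4 -13 0; 0.2 0 -8 -13 0; 0.2 0 -12 -13 0; 0.2 0 -14 -13 0; 0.2 0 -14 -13 0; 0.2 0 -14 -13 0; 0.2 0 -14 -13 0"

```text
time: 32.98
tool_pos: [0.4346, -0.2823, 0.3069]
ee_rot: [3.14, 0.0, 1.496]
wrist_force: [-0.1, 0.0, -0.0]
width: 0.0378
```

Run:
```python
from m import *
print(robot.get_obs()['tool_pos'],robot.get_obs()['time'])
for n in('top','side'):
    im,d=snapshot(n); im=im[:,:,::-1].copy(); cv2.imwrite(f'pics/{n}_f.png',im); P=cloud(n,d)
    print(n,'2nd/apex',objs(n,im,d,.14,.2,(.45,.7,-.13,.15)),objs(n,im,d,.085,.135,(.45,.7,-.13,.15)))
    q=P[(d>0)&(P[...,2]>.09)&(P[...,2]<.13)&(P[...,0]>.5)&(P[...,0]<.64)&(P[...,1]>-.38)&(P[...,1]<-.2)]
    print('basket rim',q[:,2].max(),cv2.minAreaRect((q[:,:2]*1000).astype(np.float32)))
    if n=='side': cv2.imwrite('pics/v7.png',cv2.resize(im[80:290,220:480],None,fx=2.8,fy=2.8,interpolation=cv2.INTER_CUBIC))
```

```text
[ 0.43463142 -0.28229423  0.30694212] 32.9833
top 2nd/apex [(np.int32(440), [0.565, 0.0122, 0.167], [566.3, 13.4], [58.5, 109.4], np.float64(-1.5))] [(np.int32(265), [0.5673, 0.0515, 0.1141], [567.1, 51.1], [42.3, 109.3], np.float64(-3.4)), (np.int32(284), [0.566, -0.0258, 0.1141], [567.0, -25.6], [42.8, 109.6], np.float64(-0.1))]
basket rim 0.12043951494149274 ((570.19873046875, -290.2298583984375), (118.01628112792969, 66.6444091796875), 84.75252532958984)
side 2nd/apex [(np.int32(868), [0.5627, 0.0168, 0.165], [566.9, 10.7], [59.8, 111.1], np.float64(-0.7))] [(np.int32(75), [0.5978, -0.0374, 0.1161], [598.8, -38.7], [21.2, 41.4], np.float64(-46.3)), (np.int32(1014), [0.5555, 0.0358, 0.113], [568.2, 10.2], [123.2, 113.3], np.float64(27.2))]
basket rim 0.12999130425516758 ((572.2116088867188, -293.19482421875), (120.56446075439453, 68.98805236816406), 85.51543426513672)
```

View pics/v7.png

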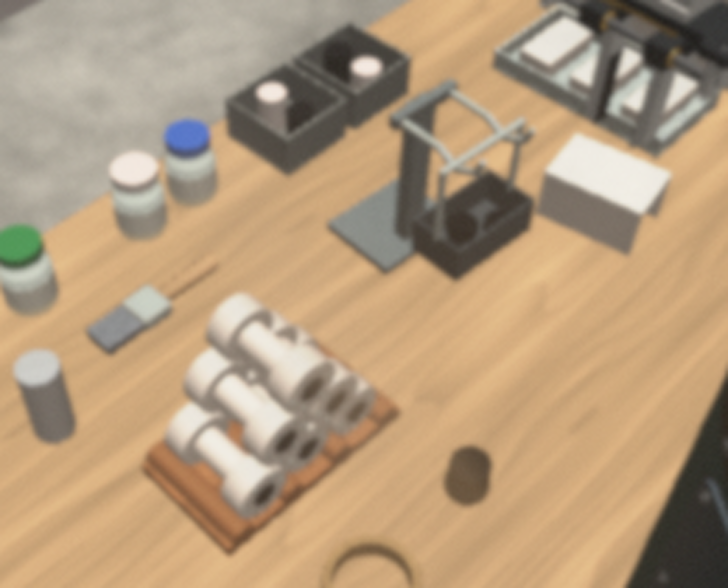

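The last picture shows the pyramid standing at about (270,400). The basket hangs level by its bar on both prongs at about (475,190), and the gripper is clear. I'll let it settle briefly and hand in.

Request:
servo_tool:
  series: "0.2 0 0 0 0; 0.2 0 0 0 0; 0.2 0 0 0 0; 0.2 0 0 0 0; 0.2 0 0 0 0; 0.2 0 0 0 0"

```text
time: 33.58
tool_pos: [0.4339, -0.2821, 0.3064]
ee_rot: [-3.141, -0.0, 1.496]
wrist_force: [0.3, -0.2, -0.3]
width: 0.0374
```

```bash
python3 -c "
from bench import robot
print(robot.close_job())"
```

```text
the job is handed in; nothing more can be done
None
```

I handed the job in at about 33.6 s of the 72 s allowed. The pyramid stands and the basket hangs by its bar on both prongs of the double hook. The interface reports no verdict, so this rests on my own checks.

- **Housings:** I lowered each one until the wrist force showed contact at the expected height, then released it. The first two measured 64 mm apart in the top view. The top one was set down about midway between them, 148 mm above the table. Axes were within about 3° of the cradle's.
- **Basket:** The bar met the prongs at about 197 mm (196 mm expected). The last views show the basket level, about 1–3 mm along the prongs from the dips. The gripper was clear of everything.
- **First grasp failed:** On the first try I lifted before the fingers had closed and picked up nothing. A check showed that housing had not moved, and the second try held.
- **Disagreements and gaps:** The cameras read y about 2–3 mm higher than the arm, and I corrected the targets for it. I only checked the base row and the bystanders by eye at the end; they looked unmoved where visible.

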